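Peel the snapped-in top tray off the nested stack and hold it ready over the light pad

TASK

The empty orange sorting tray is stuck fast in the grey trays it is nested in, held by four snap clips. Peel it off by its corner tab, so that the tab corner comes up first while the opposite corner is still down, and take it right off; then hold it out level, centred over the light pad with its underside about 10 cm above the bench, ready to be filled. Finish still holding it there, and leave the bottle, nail dish, glass box and foil roll alone.

Things in the scene. Friction and masses are not known exactly. Their poses are not given: they have to be found in the camera images.
- tray: Empty orange plastic tray, top of a nested stack of three, about 140 g, loose but snapped in. Floor 140 x 90 mm, walls 2.5 mm thick flaring out 20 degrees, rim 178 (x) by 128 mm (y), 30 mm high. Origin: centre of its underside, 40 mm above the bench at the start; z up through its mouth. The pull tab is at its +x +y corner. Turned about the far foot it clears the grey walls up to 0.14 rad.
- tray_tab (a point): Middle of the orange pull tab: solid ear 30 mm wide, 12 mm deep, top level with the rim, along the tray's diagonal, 35.7 degrees from its x. From the tray's origin: 99 mm x, 71 mm y (122 mm out), 24 mm up; 64 mm above the bench at the start. The tab runs 17 mm further out and 20 mm in. Pinch it across the 30 mm from above; below it is free down to 42 mm above the bench.
- tray_far_foot (a point): Point under the orange tray opposite the tab (x -58, y -34 mm), where it stands on a round corner lug of the grey tray (four lugs, x +-58, y +-34): must come up last. Tilting the tray 0.12 to 0.13 rad about it, and drawing it about 4 mm towards the tab meanwhile, frees all clips or all but the one beside this foot, which then lets go as the tray is lifted; 3 to 10 N at the tab.
- stack: Two grey trays with cut glass, nested 14 mm apart in a wooden cradle (200 x 150 x 12 mm board) fixed to the bench; grey rim 56 mm up. Four black sprung clips, 14 mm wide, on its long sides at x +-50, y +-65 mm, reach 9 mm above the orange rim and hook 2 mm over it; the rim must rise 7 mm past each, 3 to 5 N a clip. Origin: centre of the cradle's underside; axes as the orange tray's at the start.
- light_pad: Flat LED light pad, 160 (x) by 210 (y) by 8 mm high, bright white face in a black frame, fixed to the bench. Origin: centre of its underside; z up.
- flux_bottle: White bottle with a red cap, 54 mm across, 150 mm high; origin at the centre of its underside. Leave it alone.
- nail_dish: Small round black dish of steel nails, 60 mm across, about 32 mm high with the nails; origin at the centre of its underside. Leave it alone.
- glass_box: Six-sided clear glass box with dark edges, 93 mm across the corners, 45 mm high; origin at the centre of its underside. Leave it alone.
- foil_roll: Flat roll of copper foil, 72 mm across, 12 mm high; origin at the centre of its underside. Leave it alone.
There are look-alikes about, which are no part of the job. What is meant by the tray is not green or pink, and is the larger of those in its own colour.

How it is judged:
By the outcome, as a careful person would: the job done as asked, in the order asked, and still so for the second after the job is handed in, while the arm keeps its last pose, push and grip.
It also fails if it takes over 51 s, if anything falls off the work surface, if the arm or the gripper's body presses on something with over 40 N, if the wrist force passes 120 N, or if a joint passes its speed limit or range.

ROBOT

A 6-joint arm with a two-finger parallel gripper is mounted at the origin on the work surface. World frame = base frame: x ahead of the robot, y to its left, z up, the work surface at z = 0. Lengths are in mm, angles in rad, forces in N, time in s.
With the tool pointing down it reaches from about 325 to 1000 mm from the base axis. Payload 5.1 kg.
Tool frame: the origin (TCP) lies midway between the tips of the shut fingers; the grasp point (between the pads) lies 19 mm behind it; z points along the fingers, y is the direction in which the jaws open and shut (so a half turn about z gives the same grasp; the last joint's range is limited). The gripper opens to 85 mm and grips with 20 to 120 N. Pads are 22 mm wide; open, the fingers measure 114 mm over their backs; the gripper's body (76 mm by 85 mm) begins 54 mm behind the grasp point. The pads swing forward as they close: fully open they stand 13 mm farther back than shut.
Start: joints at [-1.411, 0.124, 1.65, -0, 1.367, -0.083], TCP at [156.241, -630.93, 202.722] pointing down, gripper open.
Joint ranges: [-2.61, 2.61], [-1.02, 2.33], [0.03, 2.71], [-1.35, 4.49], [0.32, 2.68], [-2.91, 2.91]. Speed limits (rad/s): [2.57, 2.57, 3.14, 3.14, 3.14, 3.14].

INTERFACE

Orientations are given as a 3x3 rotation matrix whose columns are the frame's x, y, z axes.
In Python, from rig import observe, cams, ticket gives the robot as it stands.
- The arm moves only by the tool jog_arm, never from a script. Its argument "rows" is one flat list of numbers, 7 for each row, row after row: the turn, a rotation vector about the tool's x, y, z in degrees, then the shift along the tool's x, y, z in cm, then the gripper's target within -1 to 1 (shut at 1, half-way at 0, fully open at -1). A call has 1 to 20 rows; each row shifts and turns the pose as measured when the row begins, along the tool's axes as they then stand; what a row does not reach is not made up. A row lasts 1/12 s, in which the tool goes at most 41.7 mm and 7.16 degrees, less where a joint would pass 70% of its speed; a pose out of reach is approached as far as the arm can. A call with a gripper value outside its range is refused whole. The fingers move at their own pace and stop on an object; "newtons" is the grip in N (left out, the last holds). Time passes only in rows, so rows that do not move let the fingers close. It gives the time, the measured TCP pose, the force and the opening at its end, in the units of the state.
- observe(): the state, without advancing time (a new reading comes with each control period).
- cams.capture(name): name is "scene" or "top" or "wrist"; returns the picture (420x560x3 uint8, red, green, blue); there is no depth.
- cams.camera_info(name): a dict with "fx", "fy", "cx", "cy" (pixels), "D" ([k1, k2, p1, p2, k3] as OpenCV has them; the pictures are not rectified), "position" and "attitude" of the camera in the world. Camera axes: x right, y down, z forward; pixel columns grow to the right and rows downward; lengths in mm; the calibration is good to about 2 mm. A picture is of the moment at which its call begins: read the wrist's pose just before it. camera_info takes no time and is no camera call; for the wrist camera it gives the pose at the moment of the call.
- ticket.finish_job(): hands the job in, once; it reports no verdict.
The state is a dict: "time_s": time; "q": joint angles; "joint_vel": joint speeds; "joint_efforts": joint torques, N m; "tool_pos": TCP position; "tcp_rot": TCP orientation; "contact_force": force on the tool from outside, world axes, zero at the start; "ft_torque": the same for the moment, N m; "grip_width": finger opening in mm.
Only numpy, scipy, OpenCV 4.12 (cv2) and the standard library are available. Lean on these libraries where they do the work, as an engineer would, in place of code of your own. Each camera call takes 0.05 s, during which the arm holds its last target. There are 200 camera calls.

## Working session

There is one attempt and no reset: what is moved stays moved. The work goes in short steps, Python scripts to look and compute and a tool call to move; the robot and the scene stay as the last step left them, time stands still between calls to the robot, and variables do not carry over. Pictures are saved under pics/ and viewed, about 8 in all and at most 12, crops included, and the job is handed in when it is done.

Besides the shell and the picture viewer there is one more tool, called after "Request:" as name(argument=value, ...) on one line, values as JSON. jog_arm: Moves the arm, as the interface text tells. Its arguments: {"type":"object","properties":{"rows":{"type":"array","items":{"type":"number"}},"newtons":{"type":"number"}},"required":["rows"]}

```bash
mkdir -p pics; ls; cat > h.py <<'E'
import numpy as np, cv2
from rig import observe, cams, ticket
def snap(n,f):
    i=cams.camera_info(n); im=np.array(cams.capture(n)); cv2.imwrite('pics/'+f+'.png',im[:,:,::-1]); np.savez('pics/'+f,im=im,K=np.array([[i['fx'],0,i['cx']],[0,i['fy'],i['cy']],[0,0,1.]]),D=np.array(i['D'],float),p=np.array(i['position'],float),R=np.array(i['attitude'],float)); return im
class V:
    def __init__(s,f):
        d=np.load('pics/'+f+'.npz'); s.im,s.K,s.D,s.p,s.R=[d[k] for k in('im','K','D','p','R')]
    def plane(s,px,z):
        u=cv2.undistortPoints(np.array(px,float).reshape(-1,1,2),s.K,s.D).reshape(-1,2)
        d=np.c_[u,np.ones(len(u))]@s.R.T
        return s.p+d*((z-s.p[2])/d[:,2])[:,None]
    def proj(s,P):
        r=cv2.Rodrigues(s.R.T)[0]; return cv2.projectPoints(np.array(P,float).reshape(-1,3),r,-s.R.T@s.p,s.K,s.D)[0].reshape(-1,2)
E
python3 - <<'E'
from h import *
a=snap('scene','s1');b=snap('top','t1')
for n in('scene','top'):
    i=cams.camera_info(n);print(n,i['position'],np.round(i['attitude'],3).tolist(),i['fx'])
print(observe())
E
```

```text
pics
scene [1105.09416143  408.77657638 1110.75906745] [[-0.588, 0.648, -0.485], [0.809, 0.48, -0.34], [0.012, -0.592, -0.806]] 457.3928133517664
top [ 354.60826166  -29.62738074 1183.22730207] [[-0.012, -0.994, 0.107], [-1.0, 0.015, 0.025], [-0.027, -0.106, -0.994]] 404.8053123631721
{'time_s': 0.1, 'q': array([-1.41056956e+00,  1.24443588e-01,  1.65153791e+00,  1.38611147e-06,
        1.36752232e+00, -8.25918660e-02]), 'joint_vel': array([-0.00093205, -0.00024764, -0.00220161, -0.00116463, -0.00069667,
       -0.00176591]), 'joint_efforts': array([ 9.38388985e-04, -4.24934506e+01, -3.66651356e+01, -6.90183083e-05,
        3.96579446e-03, -1.21423571e-05]), 'tool_pos': array([ 156.16503728, -630.3310702 ,  201.57333241]), 'tcp_rot': array([[ 9.70664212e-01,  2.40438964e-01, -3.03569915e-04],
       [ 2.40439103e-01, -9.70662391e-01,  1.88689473e-03],
       [ 1.59019114e-04, -1.90453126e-03, -9.99998174e-01]]), 'contact_force': array([ 0.71342873, -0.14263138,  1.34118932]), 'ft_torque': array([ 0.02906643, -0.01005538,  0.02826846]), 'grip_width': 85.52341574271537}
```

View pics/t1.png

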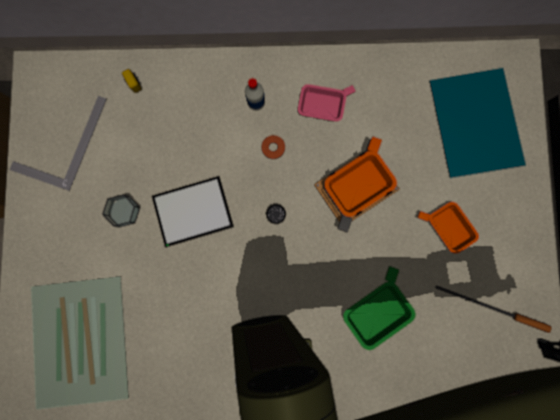

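View pics/s1.png

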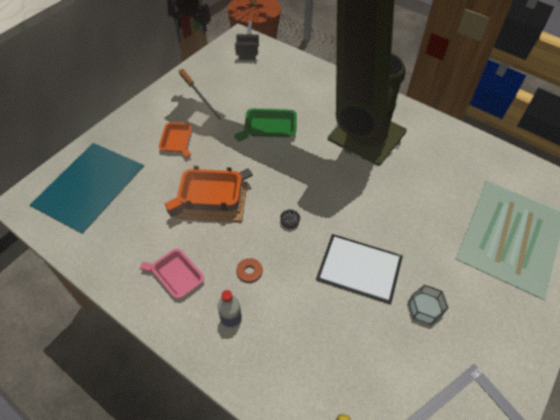

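Candidates in the top image: large orange tray (358,184) in its wooden cradle with its tab at (375,145), small orange (454,226), pink (322,103) and green (380,312). There is also a grey tab at (345,224), which isn't the orange one. I choose the large orange tray at (358,184).

```bash
cat > m.py <<'E'
from h import *
def comps(im,lo,hi,amin):
    m=cv2.inRange(cv2.cvtColor(im,cv2.COLOR_RGB2HSV),lo,hi)
    n,l,s,c=cv2.connectedComponentsWithStats(m); return [(l==i).astype(np.uint8) for i in range(1,n) if s[i,4]>amin],m
if __name__=='__main__':
  for f,seed,pad in(('t1',(358,184),(192,210)),('s1',(210,188),(360,268))):
    v=V(f); cs,_=comps(v.im,(3,170,90),(16,255,255),300)
    m=[c for c in cs if c[seed[1]-8:seed[1]+8,seed[0]-8:seed[0]+8].any()][0]
    px=cv2.findContours(m,0,1)[0]; px=max(px,key=len).reshape(-1,2)
    P=v.plane(px,70)[:,:2].astype(np.float32)
    # body: drop the tab by opening in rectified plane map (1mm/px)
    o=P.min(0)-20; M=np.zeros((320,320),np.uint8); cv2.fillPoly(M,[np.round(P-o).astype(int)],1)
    B=cv2.morphologyEx(M,cv2.MORPH_OPEN,cv2.getStructuringElement(2,(61,61)))
    r=cv2.minAreaRect(cv2.findNonZero(B)); print(f,'rim',np.array(r[0])+o,r[1:])
    T=cv2.morphologyEx(M-B,cv2.MORPH_OPEN,np.ones((9,9))); n,l,s,c=cv2.connectedComponentsWithStats(T)
    for i in range(1,n): print('  tab',c[i]+o,s[i,4])
    g=cv2.inRange(cv2.cvtColor(v.im,cv2.COLOR_RGB2HSV),(0,0,150),(180,60,255))
    n,l,s,c=cv2.connectedComponentsWithStats(g); k=l[pad[1],pad[0]]
    q=np.argwhere(l==k)[:,::-1]; Q=v.plane(q,8)[:,:2].astype(np.float32); hull=cv2.convexHull(Q)
    print('  pad',cv2.minAreaRect(hull))
  v=V('t1');c=v.im[120:250,290:430]; cv2.imwrite('pics/c1.png',cv2.resize(c[:,:,::-1],None,fx=4.5,fy=4.5,interpolation=2))
E
python3 m.py
```

```text
t1 rim [ 530.99853516 -240.96973419] ((131.19468688964844, 176.76043701171875), 32.82854461669922)
  tab [ 638.67284447 -283.38031317] 1097
  pad ((467.8603210449219, 240.43295288085938), (132.54615783691406, 183.05770874023438), 15.917350769042969)
s1 rim [ 533.44068909 -239.46373749] ((123.06372833251953, 174.25868225097656), 34.574188232421875)
  tab [ 638.20416104 -281.17697856] 1096
  pad ((468.22039794921875, 240.07315063476562), (140.12396240234375, 189.70736694335938), 16.01042938232422)
```

View pics/c1.png

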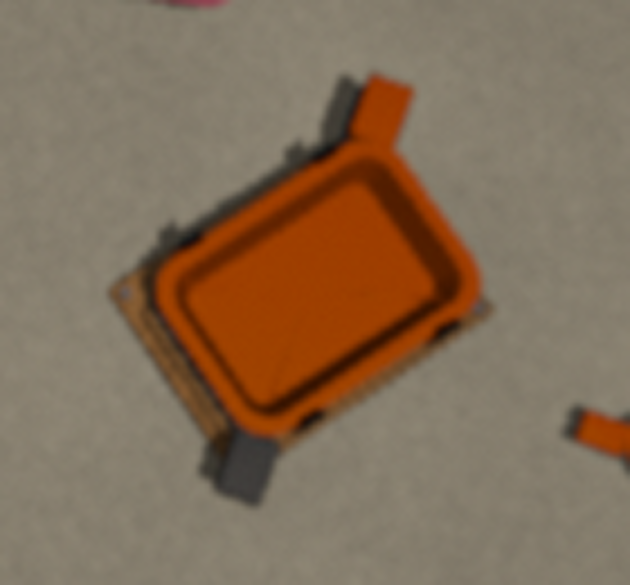

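The crop confirms it: large orange tray in the wooden cradle, with its orange tab at the top (crop 385,110) and the grey tray's tab at the opposite corner. The tray centre is about (532,-240), with the tab direction about -21.5° in world. The pad centre is about (468,240).

Request:
jog_arm(rows=[0, 0, 7.1, 0, 0, -1, -1, 0, 0, 7.1, 0, 0, -1, -1, 0, 0, 7.1, 0, 0, -1, -1, 0, 0, 7.1, 0, 0, -1, -1, 0, 0, 7, 0, 0, -1, -1, 0, 0, 0, 2.1, -3.3, 0, -1, 0, 0, 0, 2.1, -3.3, 0, -1, 0, 0, 0, 2.1, -3.3, 0, -1, 0, 0, 0, 2.1, -3.3, 0, -1, 0, 0, 0, 2.1, -3.3, 0, -1, 0, 0, 0, 2.1, -3.3, 0, -1, 0, 0, 0, 2.1, -3.3, 0, -1, 0, 0, 0, 2.1, -3.3, 0, -1, 0, 0, 0, 2.1, -3.3, 0, -1, 0, 0, 0, 2.1, -3.3, 0, -1, 0, 0, 0, 2.1, -3.3, 0, -1, 0, 0, 0, 2.1, -3.3, 0, -1, 0, 0, 0, 2.1, -3.3, 0, -1, 0, 0, 0, 2.1, -3.3, 0, -1, 0, 0, 0, 2.1, -3.3, 0, -1], newtons=100)

```text
time_s: 1.77
tool_pos: [649.5, -279.4, 241.6]
tcp_rot: [[0.918, -0.396, -0.011], [-0.396, -0.918, 0.018], [-0.017, -0.012, -1.0]]
contact_force: [0.1, -0.8, 0.1]
grip_width: 85.3
```

```bash
python3 - <<'E'
from h import *
s=observe();print(s['time_s'],s['tool_pos'],s['tcp_rot'].round(3).tolist(),s['q'].round(2))
snap('wrist','w1');v=V('w1');print(v.p,v.R.round(2).tolist(), v.proj([[640,-284,70],[532,-240,70]]))
E
```

```text
1.7667 [ 649.47568983 -279.41270248  241.63729724] [[0.918, -0.396, -0.011], [-0.396, -0.918, 0.018], [-0.017, -0.012, -1.0]] [-0.49  0.24  1.46  0.01  1.47  1.49]
[ 726.05086466 -314.57210409  411.86590491] [[-0.4, -0.87, -0.3], [-0.92, 0.37, 0.14], [-0.01, 0.33, -0.94]] [[282.48815054 186.93307779]
 [283.34164329 271.20659639]]
```

View pics/w1.png

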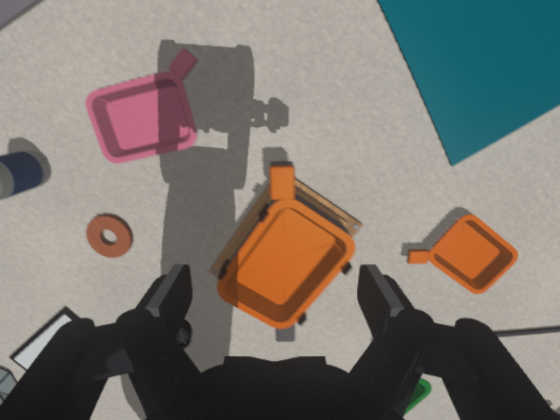

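The wrist view shows the tab at px (282,180) and the tray body around (287,262). Measuring both here.

```bash
python3 - <<'E'
from h import *
from m import comps
v=V('w1'); cs,_=comps(v.im,(3,150,90),(18,255,255),300)
m=[c for c in cs if c[255:270,280:295].any()][0]
P=v.plane(cv2.findContours(m,0,1)[0][0].reshape(-1,2),70)[:,:2]
a=np.radians(-21.5);d=np.array([np.cos(a),np.sin(a)]);n=np.array([-d[1],d[0]]);c=np.array([532,-240])
u=(P-c)@d;w=(P-c)@n
print('diag max',u.max(),'min',u.min())
for k in range(90,150,6):
    s=(abs(u-k)<3)
    if s.any(): print(k,w[s].min().round(1),w[s].max().round(1))
o=P.min(0)-20; M=np.zeros((320,320),np.uint8); cv2.fillPoly(M,[np.round(P-o).astype(int)],1)
B=cv2.morphologyEx(M,cv2.MORPH_OPEN,cv2.getStructuringElement(2,(61,61)))
r=cv2.minAreaRect(cv2.findNonZero(B)); print('rim',np.array(r[0])+o,r[1:])
cv2.imwrite('pics/w1c.png',cv2.resize(v.im[150:215,240:330,::-1],None,fx=6,fy=6,interpolation=2))
E
```

```text
diag max 142.45531838350215 min -95.6751848428989
90 -36.0 18.5
96 -26.1 13.3
102 -17.5 14.2
108 -15.2 14.1
114 -15.2 13.9
120 -15.3 13.7
126 -15.3 12.3
132 -14.2 13.2
138 -13.1 13.1
144 -11.9 11.7
rim [ 535.7898122  -241.85951052] ((128.8662109375, 177.54148864746094), 32.51750946044922)
```

View pics/w1c.png

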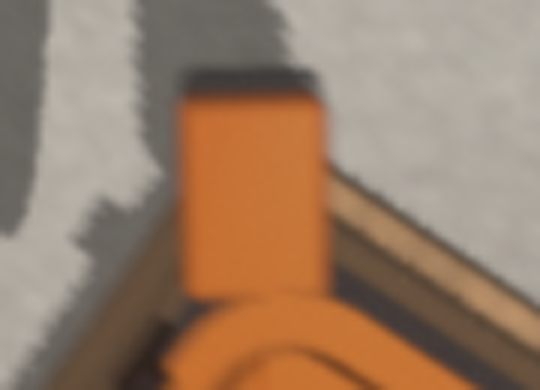

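```bash
cat > g.py <<'E'
from h import *
from scipy.spatial.transform import Rotation as Ro
def go(p,yaw,tilt=0):
    """turn (deg) & shift (cm) in tool frame to reach TCP p, tool x at yaw deg, tool turned by tilt deg about its y"""
    s=observe();a=np.radians(yaw)
    R=np.array([[np.cos(a),np.sin(a),0],[np.sin(a),-np.cos(a),0],[0,0,-1]])@Ro.from_euler('y',tilt,degrees=True).as_matrix()
    T=s['tcp_rot']; 
    print('t',round(s['time_s'],2),'pos',s['tool_pos'].round(1),'F',s['contact_force'].round(1),'M',s['ft_torque'].round(2),'w',round(s['grip_width'],1))
    print('turn',Ro.from_matrix(T.T@R).as_rotvec(degrees=True).round(2),'shift',(T.T@(np.array(p)-s['tool_pos'])/10).round(2))
E
python3 -c "
from g import *
go((645.5,-285.5,110),-21.5)"
```

```text
t 1.82 pos [ 654.4 -274.2  240.7] F [-0.8  3.4 -0.9] M [0.11 0.02 0.02] w 85.5
turn [-1.    0.86 -1.51] shift [-0.18  1.62 13.05]
```

Request:
jog_arm(rows=[-0.3, 0.3, -0.5, 0, 0.5, 3, -1, -0.3, 0.3, -0.5, 0, 0.5, 3, -1, -0.4, 0.3, -0.5, 0, 0.4, 3, -1, 0, 0, 0, -0.1, 0.2, 3, -1, 0, 0, 0, 0, 0, 1, -1, 0, 0, 0, 0, 0, 0, -1, 0, 0, 0, 0, 0, 0, -1])

```text
time_s: 2.4
tool_pos: [651.5, -281.8, 104.0]
tcp_rot: [[0.934, -0.356, 0.0], [-0.356, -0.934, -0.0], [0.0, -0.0, -1.0]]
contact_force: [-0.1, -0.8, 1.3]
grip_width: 85.3
```

```bash
python3 -c "
from g import *
go((645.5,-285.5,45),-21.5)
snap('wrist','w2');v=V('w2')
from m import comps
cs,_=comps(v.im,(3,150,90),(18,255,255),300)
k=v.proj([645,-285,70])[0].astype(int);print(k)
for c in cs:
  if c[k[1],k[0]]:
    P=v.plane(np.argwhere(c)[:,::-1],70)[:,:2]
    a=np.radians(-21.5);d=np.array([np.cos(a),np.sin(a)]);n=np.array([-d[1],d[0]]);q=P-[532,-240];u=q@d;w=q@n
    print('end',u[abs(w)<8].max())
    for j in range(102,148,6):
      s=abs(u-j)<3
      if s.any(): print(j,w[s].min().round(1),w[s].max().round(1))
"
```

```text
t 2.4 pos [ 651.5 -281.8  104. ] F [-0.1 -0.8  1.3] M [0.   0.02 0.  ] w 85.3
turn [-0.01 -0.02  0.64] shift [-0.43  0.56  5.9 ]
[281 231]
end 143.170965073558
102 -18.1 12.6
108 -16.9 12.6
114 -16.8 12.6
120 -16.5 12.6
126 -16.3 11.9
132 -16.7 11.9
138 -16.4 11.9
144 -14.8 11.1
```

View pics/w2.png

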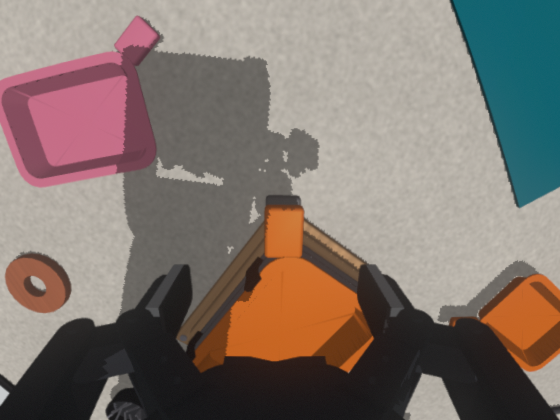

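The tab spans rows 205–258 at px (285,230), so its middle is about (647,-287.5), roughly midway between the fingers. Descending with a small correction.

Request:
jog_arm(rows=[0, 0, 0.3, -0.1, 0.3, 0.8, -1, 0, 0, 0.3, -0.1, 0.3, 0.8, -1, 0, 0, 0, -0.1, 0.1, 1, -1, 0, 0, 0, 0, 0, 1, -1, 0, 0, 0, 0, 0, 1, -1, 0, 0, 0, 0, 0, 0.8, -1, 0, 0, 0, 0, 0, 0.3, -1, 0, 0, 0, 0, 0, 0, -1, 0, 0, 0, 0, 0, 0, -1])

```text
time_s: 3.2
tool_pos: [650.3, -291.0, 49.8]
tcp_rot: [[0.93, -0.368, 0.012], [-0.368, -0.93, -0.006], [0.013, 0.001, -1.0]]
contact_force: [-0.5, 0.2, 0.4]
grip_width: 85.6
```

```bash
python3 -c "
from g import *
go((646.5,-287.5,45),-21.5)"
```

```text
t 3.2 pos [ 650.3 -291.    49.8] F [-0.5  0.2  0.4] M [0.08 0.06 0.01] w 85.6
turn [ 0.08 -0.75 -0.08] shift [-0.48 -0.18  0.48]
```

Request:
jog_arm(rows=[0, -0.7, 0, -0.4, -0.2, 0.4, -1, 0, 0, 0, 0, 0, 0, -1, 0, 0, 0, 0, 0, 0, -1], newtons=25)

```text
time_s: 3.45
tool_pos: [647.5, -287.3, 46.0]
tcp_rot: [[0.93, -0.368, 0.0], [-0.368, -0.93, -0.001], [0.001, 0.001, -1.0]]
contact_force: [-0.5, -0.2, 1.0]
grip_width: 85.6
```

```bash
python3 -c "
from g import *
go((646.5,-287.5,45),-21.5)"
```

```text
t 3.45 pos [ 647.5 -287.3   46. ] F [-0.5 -0.2  1. ] M [-0.    0.02 -0.  ] w 85.6
turn [ 0.08 -0.03 -0.07] shift [-0.09  0.05  0.1 ]
```

Request:
jog_arm(rows=[0, 0, 0, 0, 0, 0.1, 1, 0, 0, 0, 0, 0, 0, 1, 0, 0, 0, 0, 0, 0, 1, 0, 0, 0, 0, 0, 0, 1, 0, 0, 0, 0, 0, 0, 1, 0, 0, 0, 0, 0, 0, 1, 0, 0, 0, 0, 0, 0, 1, 0, 0, 0, 0, 0, 0, 1], newtons=25)

```text
time_s: 4.12
tool_pos: [648.7, -287.7, 46.8]
tcp_rot: [[0.93, -0.367, 0.003], [-0.367, -0.93, -0.003], [0.004, 0.002, -1.0]]
contact_force: [-0.2, 0.5, -1.3]
grip_width: -0.3
```

```bash
python3 -c "
from g import *
go((646.5,-287.5,45),-21.5)"
```

```text
t 4.12 pos [ 648.7 -287.7   46.8] F [-0.2  0.5 -1.3] M [-0.03 -0.03 -0.01] w -0.3
turn [ 0.1  -0.21 -0.05] shift [-0.21  0.06  0.18]
```

The fingers shut on nothing, so I'm looking before doing anything else.

```bash
python3 -c "
from h import *
a=snap('wrist','w3');b=snap('scene','s3')
c=cv2.resize(b[140:240,130:270],(560,400),interpolation=2)
cv2.imwrite('pics/x3.png',np.vstack([cv2.resize(a[120:360,140:420],(560,480)) ,c])[:,:,::-1][280-280:,:][:880])
im=cv2.imread('pics/x3.png');cv2.imwrite('pics/x3.png',np.hstack([cv2.resize(im[:480],(400,343)),cv2.resize(im[480:],(400,286))[:343] if 0 else cv2.copyMakeBorder(cv2.resize(im[480:],(400,286)),0,57,0,0,0)]))
v=V('w3');print(v.proj([[647,-287.5,70],[647,-287.5,46]]))"
```

```text
[[274.9672288  265.19202638]
 [274.79734932 247.03476415]]
```

View pics/x3.png

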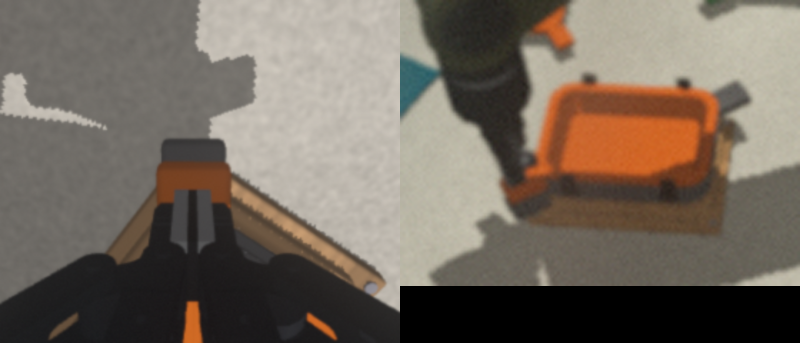

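```bash
python3 -c "
from h import *
v=V('w3');s=observe();print(s['tool_pos'],s['q'],s['grip_width'])
im=cv2.resize(v.im[200:320,180:370,::-1],None,fx=4,fy=4,interpolation=2)
a=np.radians(-21.5);d=np.array([np.cos(a),np.sin(a)]);n=np.array([-d[1],d[0]]);c=np.array([532,-240])-2.1*n
def L(P,col):
  q=((v.proj(P)-[180,200]+.5)*4).astype(int);cv2.polylines(im,[q.reshape(-1,1,2)],True,col,1)
for z,col in((70,(255,255,0)),(58,(255,0,255))): L([[*(c+u*d+w*n),z] for u,w in((105,-15),(105,15),(142,15),(142,-15))],col)
for z in(46.8,70,90): 
  q=((v.proj([648.7,-287.7,z])[0]-[180,200]+.5)*4).astype(int);cv2.circle(im,tuple(int(x) for x in q),4,(0,255,0),1);print(z,q)
cv2.imwrite('pics/x4.png',im)"
```

```text
[ 648.59827573 -287.71016607   46.75932077] [-4.92554702e-01  3.76303589e-01  1.62257508e+00 -1.45277873e-03
  1.13901526e+00  1.45499615e+00] 0.004539882817696768
46.8 [378 182]
70 [378 252]
90 [379 328]
```

View pics/x4.png

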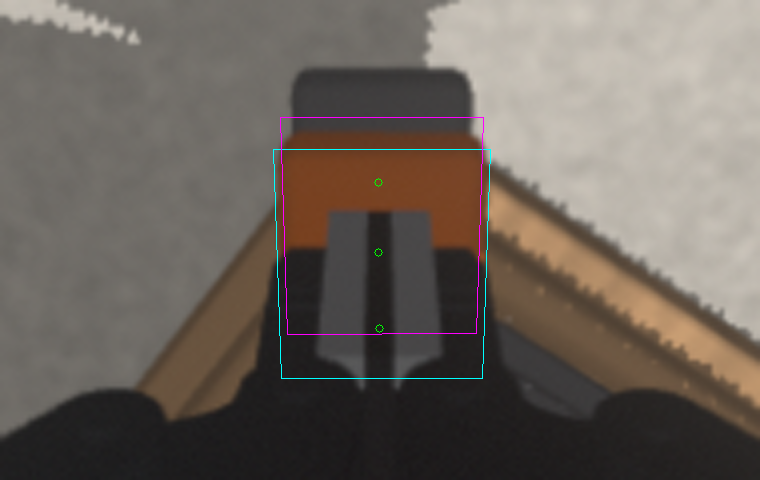

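```bash
python3 -c "
from h import *
v=V('s3')
o=[140,140]
im=cv2.resize(v.im[140:225,140:250,::-1],None,fx=7,fy=7,interpolation=2)
a=np.radians(-21.5);d=np.array([np.cos(a),np.sin(a)]);n=np.array([-d[1],d[0]]);c=np.array([532,-240])-2.1*n
def L(P,col):
  q=((v.proj(P)-o+.5)*7).astype(int);cv2.polylines(im,[q.reshape(-1,1,2)],True,col,1)
for z,col in((70,(255,255,0)),(58,(255,0,255))): L([[*(c+u*d+w*n),z] for u,w in((105,-15),(105,15),(142,15),(142,-15))],col)
for z in(46.8,70,90): 
  q=((v.proj([648.7,-287.7,z])[0]-o+.5)*7).astype(int);cv2.circle(im,tuple(int(x) for x in q),4,(0,255,0),1);print(z,q)
cv2.imwrite('pics/x5.png',im)"
```

```text
46.8 [226 484]
70 [216 450]
90 [207 420]
```

View pics/x5.png

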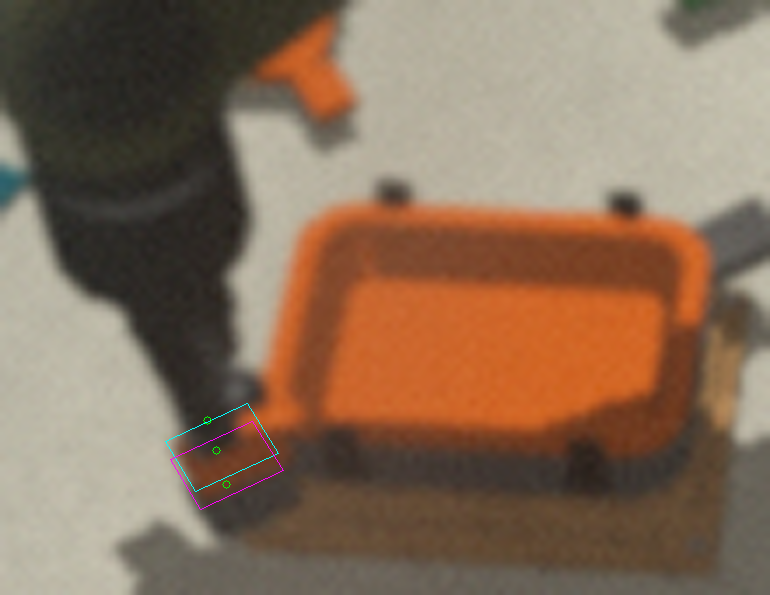

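Both views show the shut fingertips ending at about z = 71, on top of the tab, while the reported TCP is z = 47. The fingers therefore sit about 24 mm higher than reported. I'll back up, open and go about 25 mm lower. At that height the open fingers still straddle everything.

Request:
jog_arm(rows=[0, 0, 0, 0, 0, -1, -1, 0, 0, 0, -0.1, 0, 0, -1, 0, 0, 0, 0, 0, 0, -1, 0, 0, 0, 0, 0, 0, -1, 0, 0, 0, 0, 0, 0, -1, 0, 0, 0, 0, 0, 0, -1, 0, 0, 0, 0, 0, 0, -1, 0, 0, 0, 0, 0, 0, -1])

```text
time_s: 4.88
tool_pos: [647.7, -287.4, 58.4]
tcp_rot: [[0.93, -0.367, 0.003], [-0.367, -0.93, -0.003], [0.004, 0.002, -1.0]]
contact_force: [0.3, 0.1, -0.0]
grip_width: 85.5
```

Request:
jog_arm(rows=[0, 0, 0, 0, 0, 0.8, -1, 0, 0, 0, 0, 0, 0.8, -1, 0, 0, 0, 0, 0, 0.7, -1, 0, 0, 0, 0, 0, 0.5, -1, 0, 0, 0, 0, 0, 0.3, -1, 0, 0, 0, 0, 0, 0, -1, 0, 0, 0, 0, 0, 0, -1])

```text
time_s: 5.47
tool_pos: [646.4, -286.8, 21.4]
tcp_rot: [[0.93, -0.367, -0.0], [-0.367, -0.93, -0.001], [0.0, 0.001, -1.0]]
contact_force: [0.3, 0.6, 0.3]
grip_width: 85.6
```

```bash
python3 -c "
from g import *
go((646.5,-287.5,22),-21.5)"
```

```text
t 5.47 pos [ 646.4 -286.8   21.4] F [0.3 0.6 0.3] M [-0.    0.02  0.03] w 85.6
turn [ 0.08 -0.02 -0.05] shift [ 0.03  0.06 -0.06]
```

Request:
jog_arm(rows=[0, 0, 0, 0, 0, 0, 1, 0, 0, 0, 0, 0, 0, 1, 0, 0, 0, 0, 0, 0, 1, 0, 0, 0, 0, 0, 0, 1, 0, 0, 0, 0, 0, 0, 1, 0, 0, 0, 0, 0, 0, 1, 0, 0, 0, 0, 0, 0, 1, 0, 0, 0, 0, 0, 0, 1], newtons=25)

```text
time_s: 6.13
tool_pos: [647.0, -287.1, 22.6]
tcp_rot: [[0.93, -0.367, 0.001], [-0.367, -0.93, -0.002], [0.002, 0.002, -1.0]]
contact_force: [-0.6, -0.4, -0.7]
grip_width: 29.4
```

```bash
python3 -c "
from g import *
go((646.5,-287.5,22),-21.5)
from h import *
a=snap('wrist','w4');b=snap('scene','s4')
cv2.imwrite('pics/x6.png',np.hstack([cv2.resize(a[170:350,170:380],(400,343)),cv2.resize(b[140:225,140:250],(400,343),interpolation=2)])[:,:,::-1])"
```

```text
t 6.13 pos [ 647.  -287.1   22.6] F [-0.6 -0.4 -0.7] M [-0.03 -0.03 -0.  ] w 29.4
turn [ 0.09 -0.12 -0.06] shift [-0.04  0.06  0.06]
```

View pics/x6.png

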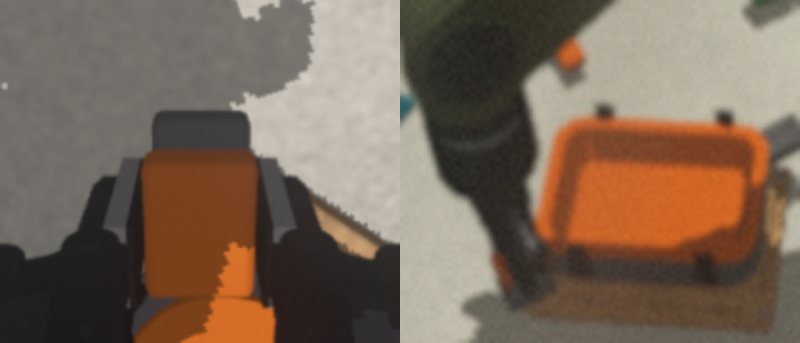

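The grip is good: width 29.4 mm, pads on both sides of the orange tab. Firming the grip, then peeling in small tilt-and-lift steps.

Request:
jog_arm(rows=[0, 0, 0, 0, 0, 0, 1, 0, 0, 0, 0, 0, 0, 1, 0, 0, 0, 0, 0, 0, 1, 0, 0.6, 0, 0.04, 0, -0.2, 1, 0, 0.6, 0, 0.04, 0, -0.2, 1, 0, 0.6, 0, 0.04, 0, -0.2, 1, 0, 0.6, 0, 0.04, 0, -0.2, 1, 0, 0, 0, 0, 0, 0, 1], newtons=100)

```text
time_s: 6.9
tool_pos: [647.8, -287.4, 29.7]
tcp_rot: [[0.929, -0.368, 0.043], [-0.367, -0.93, -0.018], [0.046, 0.001, -0.999]]
contact_force: [-0.2, -1.1, -0.7]
grip_width: 27.6
```

```bash
python3 -c "
from g import *
d=np.array([.9304,-.3665])
for f in (2/3.,1): print(f); go((*(np.array([647,-287.1])+d*4.6*f),22.6+24*f),-21.5,7.2*f)"
```

```text
0.6666666666666666
t 6.9 pos [ 647.8 -287.4   29.7] F [-0.2 -1.1 -0.7] M [0.25 0.08 0.1 ] w 27.6
turn [ 0.06  2.14 -0.08] shift [ 0.26  0.   -0.88]
1
t 6.9 pos [ 647.8 -287.4   29.7] F [-0.2 -1.1 -0.7] M [0.25 0.08 0.1 ] w 27.6
turn [ 0.06  4.54 -0.07] shift [ 0.45  0.   -1.67]
```

```bash
cat > tb.py <<'E'
from h import *
import sys
def tab(f):
    v=V(f);h=cv2.cvtColor(v.im,cv2.COLOR_RGB2HSV);m=cv2.inRange(h,(3,130,60),(18,255,255))
    m[:,:235]=0;m[:,315:]=0
    col=lambda c:np.flatnonzero(m[200:400,c])+200
    rows={r:(np.flatnonzero(m[r]).min(),np.flatnonzero(m[r]).max()) for r in(260,280,300) if m[r].any()}
    print(f,'tab top row',[int(col(c).min()) for c in(255,275,295)],rows)
if len(sys.argv)>1: snap('wrist',sys.argv[1])
for f in ['w4']+sys.argv[1:]: tab(f)
E
python3 tb.py w5
```

```text
w4 tab top row [249, 249, 249] {260: (np.int64(244), np.int64(305)), 280: (np.int64(245), np.int64(304)), 300: (np.int64(246), np.int64(304))}
w5 tab top row [249, 249, 249] {260: (np.int64(244), np.int64(304)), 280: (np.int64(246), np.int64(303)), 300: (np.int64(247), np.int64(302))}
```

The tab stays fixed in the gripper's view, so it is moving with the gripper. Continuing.

Request:
jog_arm(rows=[0, 0.6, 0, 0.07, 0, -0.22, 1, 0, 0.6, 0, 0.07, 0, -0.22, 1, 0, 0.6, 0, 0.06, 0, -0.22, 1, 0, 0.4, 0, 0.06, 0, -0.22, 1, 0, 0, 0, 0, 0, 0, 1])

```text
time_s: 7.37
tool_pos: [649.0, -286.5, 38.2]
tcp_rot: [[0.927, -0.366, 0.079], [-0.365, -0.931, -0.03], [0.085, -0.001, -0.996]]
contact_force: [0.7, 1.4, -0.3]
grip_width: 28.0
```

```bash
python3 -c "
from g import *
d=np.array([.9304,-.3665])
for f in (2/3.,1): print(f); go((*(np.array([647,-287.1])+d*4.6*f),22.6+24*f),-21.5,7.2*f)"; python3 tb.py w6
```

```text
0.6666666666666666
t 7.37 pos [ 649.  -286.5   38.2] F [ 0.7  1.4 -0.3] M [0.18 0.08 0.21] w 28.0
turn [-0.05 -0.08  0.01] shift [ 0.14  0.13 -0.02]
1
t 7.37 pos [ 649.  -286.5   38.2] F [ 0.7  1.4 -0.3] M [0.18 0.08 0.21] w 28.0
turn [-0.05  2.32  0.01] shift [ 0.36  0.13 -0.81]
w4 tab top row [249, 249, 249] {260: (np.int64(244), np.int64(305)), 280: (np.int64(245), np.int64(304)), 300: (np.int64(246), np.int64(304))}
w6 tab top row [249, 249, 249] {260: (np.int64(244), np.int64(304)), 280: (np.int64(246), np.int64(302)), 300: (np.int64(247), np.int64(302))}
```

Request:
jog_arm(rows=[0, 0.6, 0, 0.09, 0.04, -0.2, 1, 0, 0.6, 0, 0.09, 0.04, -0.2, 1, 0, 0.6, 0, 0.09, 0.04, -0.2, 1, 0, 0.5, 0, 0.09, 0, -0.2, 1, 0, 0, 0, 0, 0, 0, 1])

```text
time_s: 7.83
tool_pos: [650.2, -287.1, 46.5]
tcp_rot: [[0.923, -0.366, 0.117], [-0.363, -0.931, -0.044], [0.125, -0.002, -0.992]]
contact_force: [0.0, 2.6, -1.3]
grip_width: 28.0
```

```bash
python3 -c "
from g import *
d=np.array([.9304,-.3665])
for f in (1,): print(f); go((*(np.array([647,-287.1])+d*4.6*f),22.6+24*f),-21.5,7.2*f)
b=snap('scene','s7');cv2.imwrite('pics/x7.png',cv2.resize(b[140:225,140:260,::-1],None,fx=6,fy=6,interpolation=2))"; python3 tb.py w7
```

```text
1
t 7.83 pos [ 650.2 -287.1   46.5] F [ 0.   2.6 -1.3] M [0.33 0.1  0.18] w 28.0
turn [-0.11  0.04  0.04] shift [0.16 0.11 0.01]
w4 tab top row [249, 249, 249] {260: (np.int64(244), np.int64(305)), 280: (np.int64(245), np.int64(304)), 300: (np.int64(246), np.int64(304))}
w7 tab top row [249, 249, 249] {260: (np.int64(244), np.int64(304)), 280: (np.int64(246), np.int64(302)), 300: (np.int64(247), np.int64(302))}
```

View pics/x7.png

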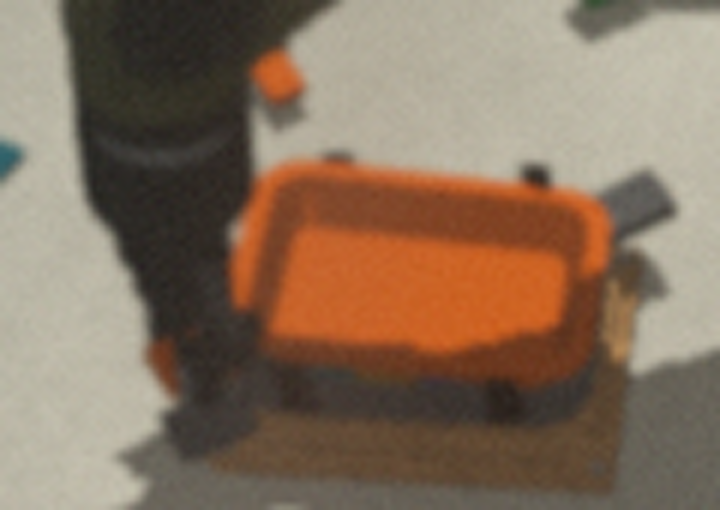

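The tray is tilted with the tab corner well up and the opposite corner (590,370) still down in the stack. Now a small draw outward, then lift slowly at this tilt.

Request:
jog_arm(rows=[0, 0, 0, 0.15, 0.05, 0, 1, 0, 0, 0, 0.05, 0, -0.3, 1, 0, 0, 0, 0.05, 0, -0.3, 1, 0, 0, 0, 0.05, 0, -0.3, 1, 0, 0, 0, 0.05, 0, -0.3, 1, 0, 0, 0, 0, 0, 0, 1], newtons=120)

```text
time_s: 8.43
tool_pos: [653.9, -290.6, 60.9]
tcp_rot: [[0.922, -0.368, 0.121], [-0.365, -0.93, -0.047], [0.13, -0.001, -0.992]]
contact_force: [0.1, -0.3, -1.8]
grip_width: 27.1
```

```bash
python3 -c "
from g import *
go((651,-288,80),-21.5,7.2)"; python3 tb.py w8
```

```text
t 8.43 pos [ 653.9 -290.6   60.9] F [ 0.1 -0.3 -1.8] M [-0.06 -0.07  0.03] w 27.1
turn [-0.03 -0.26 -0.11] shift [-0.12 -0.14 -1.94]
w4 tab top row [249, 249, 249] {260: (np.int64(244), np.int64(305)), 280: (np.int64(245), np.int64(304)), 300: (np.int64(246), np.int64(304))}
w8 tab top row [249, 249, 249] {260: (np.int64(244), np.int64(304)), 280: (np.int64(247), np.int64(302)), 300: (np.int64(248), np.int64(301))}
```

Free: the wrist force is now roughly the tray's weight. Lifting, then levelling.

Request:
jog_arm(rows=[0, 0, 0, 0.06, 0, -0.5, 1, 0, 0, 0, 0.1, 0, -0.8, 1, 0, 0, 0, 0.13, 0, -1, 1, 0, 0, 0, 0.13, 0, -1, 1, 0, 0, 0, 0.13, 0, -1, 1, 0, 0, 0, 0.13, 0, -1, 1, 0, 0, 0, 0.13, 0, -1, 1, 0, 0, 0, 0.13, 0, -1, 1, 0, 0, 0, 0.13, 0, -1, 1, 0, 0, 0, 0.13, 0, -1, 1, 0, -1, 0, 0.1, 0, -1, 1, 0, -1, 0, 0.1, 0, -1, 1, 0, -1, 0, 0, 0, -1, 1, 0, -1, 0, 0, 0, -1, 1, 0, -1, 0, 0, 0, -1, 1, 0, -1, 0, 0, 0, -0.5, 1, 0, -1, 0, 0, 0, 0, 1, 0, -0.4, 0, 0, 0, 0, 1, 0, 0, 0, 0, 0, 0, 1])

```text
time_s: 10.07
tool_pos: [651.4, -290.5, 232.4]
tcp_rot: [[0.93, -0.368, 0.002], [-0.368, -0.93, -0.003], [0.003, 0.002, -1.0]]
contact_force: [0.4, -1.1, -2.0]
grip_width: 27.3
```

```bash
python3 tb.py w9; python3 -c "
from g import *
go((640,300,200),29);s=observe();print(s['q'],s['tcp_rot'].round(3).tolist())
v=V('t1')
# orange left in cradle?
snap('top','t9');snap('scene','s9')
def pl(px,z): print(px,v.plane(px,z).round(0).tolist())
pl([[254,85]],150);pl([[275,213]],16);pl([[122,210]],20)
"
```

```text
w4 tab top row [249, 249, 249] {260: (np.int64(244), np.int64(305)), 280: (np.int64(245), np.int64(304)), 300: (np.int64(246), np.int64(304))}
w9 tab top row [248, 246, 249] {260: (np.int64(244), np.int64(304)), 280: (np.int64(247), np.int64(302)), 300: (np.int64(248), np.int64(302))}
t 10.12 pos [ 651.3 -290.5  232.1] F [-0.  -0.7 -0.6] M [-0.03 -0.11  0.07] w 27.4
turn [  0.16  -0.08 -50.58] shift [-22.77 -54.5    3.06]
[-0.49407598  0.24294746  1.46542162 -0.00156608  1.43057353  1.45360007] [[0.93, -0.368, 0.002], [-0.368, -0.93, -0.003], [0.002, 0.002, -1.0]]
[[254, 85]] [[787.0, 45.0, 150.0]]
[[275, 213]] [[457.0, -4.0, 16.0]]
[[122, 210]] [[472.0, 441.0, 20.0]]
```

Level and clear, with the tray held in the same place in the gripper. Moving to the pad at height. I'll align the tray's long side with the pad's, which puts the tool yaw at about -38° and the TCP at about (564,164).

Request:
jog_arm(rows=[0, 0, 0, -0.5, -0.8, 0, 1, 0, 0, 0, -1.1, -1.7, 0, 1, 0, 0, 0, -1.8, -2.8, 0, 1, 0, 0, 0, -1.8, -2.8, 0, 1, 0, 0, 0, -1.8, -2.8, 0, 1, 0, 0, 0, -1.8, -2.8, 0, 1, 0, 0, 0, -1.8, -2.8, 0, 1, 0, 0, 0, -1.8, -2.8, 0, 1, 0, 0, 0, -1.8, -2.8, 0, 1, 0, 0, 0, -1.8, -2.8, 0, 1, 0, 0, 0, -1.8, -2.8, 0, 1, 0, 0, 0, -1.8, -2.8, 0, 1, 0, 0, 0, -1.8, -2.8, 0, 1, 0, 0, 0, -1.8, -2.8, 0, 1, 0, 0, 0, -1.1, -1.7, 0, 1, 0, 0, 0, -0.5, -0.8, 0, 1, 0, 0, 0, 0, 0, 0, 1, 0, 0, 0, 0, 0, 0, 1])

```text
time_s: 11.72
tool_pos: [544.4, 187.0, 221.6]
tcp_rot: [[0.93, -0.368, -0.012], [-0.368, -0.93, 0.001], [-0.012, 0.003, -1.0]]
contact_force: [-0.2, 0.0, -1.5]
grip_width: 27.5
```

```bash
python3 -c "
from g import *
go((564,164,83),-38.3);print(observe()['q'])"
```

```text
t 11.72 pos [544.4 187.  221.6] F [-0.2  0.  -1.5] M [-0.05 -0.17 -0.01] w 27.5
turn [ 0.29  0.66 16.71] shift [ 2.83  1.37 13.83]
[ 0.235343   -0.04311302  1.7906619   0.00428163  1.40577389  2.18222393]
```

Request:
jog_arm(rows=[0, 0, 1.5, 0, 0, 0.5, 1, 0.1, 0.2, 2.5, 0.4, 0.2, 1, 1, 0.1, 0.2, 2.5, 0.4, 0.2, 1, 1, 0.1, 0.2, 2.5, 0.4, 0.2, 1, 1, 0, 0, 2.5, 0.4, 0.2, 1, 1, 0, 0, 2.5, 0.4, 0.2, 1, 1, 0, 0, 1.8, 0.3, 0.2, 1, 1, 0, 0, 0.9, 0.2, 0.1, 1, 1, 0, 0, 0, 0, 0, 1, 1, 0, 0, 0, 0, 0, 0.8, 1, 0, 0, 0, 0, 0, 0.4, 1, 0, 0, 0, 0, 0, 0, 1, 0, 0, 0, 0, 0, 0, 1])

```text
time_s: 12.8
tool_pos: [562.4, 146.5, 118.8]
tcp_rot: [[0.766, -0.643, 0.0], [-0.643, -0.766, -0.005], [0.003, 0.003, -1.0]]
contact_force: [-0.2, -0.4, -1.6]
grip_width: 27.2
```

```bash
python3 -c "
from g import *
go((564,164,83),-38.3);print(observe()['q'])"
```

```text
t 12.8 pos [562.4 146.5 118.8] F [-0.2 -0.4 -1.6] M [-0.08 -0.16 -0.  ] w 27.2
turn [ 0.2  -0.19 -1.69] shift [-1.02 -1.46  3.58]
[ 0.16492101  0.04104968  1.88369599 -0.00510049  1.21732605  2.43547438]
```

Request:
jog_arm(rows=[0, 0, -0.5, -0.3, -0.4, 0.8, 1, 0, -0.1, -0.6, -0.4, -0.6, 1, 1, 0.1, 0, -0.5, -0.3, -0.4, 1, 1, 0, 0, 0, 0, 0, 0.6, 1, 0, 0, 0, 0, 0, 0, 1, 0, 0, 0, 0, 0, 0, 1])

```text
time_s: 13.3
tool_pos: [564.4, 167.1, 82.6]
tcp_rot: [[0.787, -0.616, 0.002], [-0.616, -0.787, -0.001], [0.003, -0.0, -1.0]]
contact_force: [1.2, -0.2, -1.9]
grip_width: 27.3
```

```bash
cat > fin.py <<'E'
from g import *
import sys
from m import comps
go((564,164,83),-38.3)
for n in('top','scene'):
    f=n[0]+sys.argv[1]; snap(n,f); v=V(f); cs,_=comps(v.im,(3,150,60),(18,255,255),300)
    k=v.proj([468,240,102])[0].astype(int)
    for c in cs:
        if not c[k[1]-6:k[1]+6,k[0]-6:k[0]+6].any(): continue
        P=v.plane(max(cv2.findContours(c,0,1)[0],key=len).reshape(-1,2),130)[:,:2]
        o=P.min(0)-20; M=np.zeros((320,320),np.uint8); cv2.fillPoly(M,[np.round(P-o).astype(int)],1)
        B=cv2.morphologyEx(M,cv2.MORPH_OPEN,cv2.getStructuringElement(2,(61,61)))
        r=cv2.minAreaRect(cv2.findNonZero(B)); print(n,'rim',np.array(r[0])+o,r[1:])
a=V('t'+sys.argv[1]).im[100:320,80:420];b=V('s'+sys.argv[1]).im[140:360,140:480]
cv2.imwrite('pics/fin.png',np.hstack([a,b])[:,:,::-1])
E
python3 fin.py 10; python3 tb.py w10
```

```text
t 13.3 pos [564.4 167.1  82.6] F [ 1.2 -0.2 -1.9] M [-0.1  -0.1  -0.02] w 27.3
turn [-0.03 -0.16  0.25] shift [ 0.16  0.27 -0.04]
scene rim [466.92865712 249.49605492] ((125.99702453613281, 160.84591674804688), 14.931418418884277)
w4 tab top row [249, 249, 249] {260: (np.int64(244), np.int64(305)), 280: (np.int64(245), np.int64(304)), 300: (np.int64(246), np.int64(304))}
w10 tab top row [249, 249, 249] {260: (np.int64(244), np.int64(304)), 280: (np.int64(247), np.int64(302)), 300: (np.int64(248), np.int64(301))}
```

View pics/fin.png

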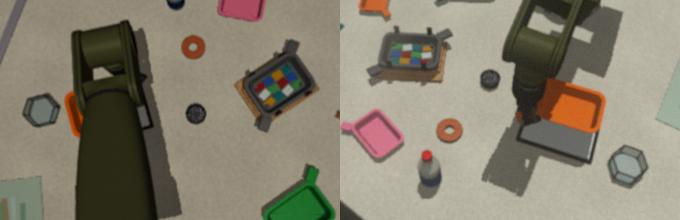

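The picture shows the grey tray with the cut glass left in its cradle and the clips intact. The orange tray is over the pad, and the bottle, nail dish, foil roll and glass box are where they were. Last 3 mm nudge, then settle.

Request:
jog_arm(rows=[0, 0, 0, 0.1, 0.2, 0, 1, 0, 0, 0, 0, 0, 0, 1, 0, 0, 0, 0, 0, 0, 1, 0, 0, 0, 0, 0, 0, 1, 0, 0, 0, 0, 0, 0, 1, 0, 0, 0, 0, 0, 0, 1])

```text
time_s: 13.95
tool_pos: [566.0, 163.8, 85.9]
tcp_rot: [[0.786, -0.618, 0.008], [-0.618, -0.786, -0.0], [0.007, -0.005, -1.0]]
contact_force: [-0.9, 0.2, -2.2]
grip_width: 27.2
```

```bash
python3 fin.py 11; python3 tb.py w11
```

```text
t 13.95 pos [566.  163.8  85.9] F [-0.9  0.2 -2.2] M [-0.06 -0.13  0.01] w 27.2
turn [-0.26 -0.37  0.14] shift [-0.17  0.11  0.28]
scene rim [466.28829152 246.26529705] ((124.93404388427734, 163.86123657226562), 15.708637237548828)
w4 tab top row [249, 249, 249] {260: (np.int64(244), np.int64(305)), 280: (np.int64(245), np.int64(304)), 300: (np.int64(246), np.int64(304))}
w11 tab top row [249, 249, 249] {260: (np.int64(244), np.int64(304)), 280: (np.int64(247), np.int64(302)), 300: (np.int64(248), np.int64(301))}
```

Request:
jog_arm(rows=[-0.2, -0.4, 0, -0.1, 0, 0.3, 1, 0, 0, 0, 0, 0, 0, 1, 0, 0, 0, 0, 0, 0, 1])

```text
time_s: 14.35
tool_pos: [565.0, 164.6, 82.3]
tcp_rot: [[0.786, -0.618, -0.001], [-0.618, -0.786, 0.001], [-0.001, -0.0, -1.0]]
contact_force: [-0.1, -0.3, -1.5]
grip_width: 27.1
```

```bash
python3 -c "
from g import *
go((564,164,83),-38.3)
print(ticket.finish_job())"
```

```text
t 14.35 pos [565.  164.6  82.3] F [-0.1 -0.3 -1.5] M [-0.09 -0.12  0.02] w 27.1
turn [-0.03  0.08  0.15] shift [-0.04  0.11 -0.07]
the job is handed in; nothing more can be done
None
```

I peeled the orange tray off by its tab, tilting it 7.2° about the far foot with the tab corner rising first. I then lifted it free, levelled it and handed the job in at 14.4 s, still holding it over the light pad.

**Missed first grasp:** the fingers shut on nothing. Two camera views showed the shut fingertips about 24 mm higher than the reported tool position, sitting just above the tab. I went 24 mm lower and the second grasp held, reading 29.4 mm on the 30 mm tab. I did not find the cause. The final height comes from how far the tool rose after the grasp, so this offset does not affect it.

**Last checks:**
- **Grip:** the fingers read 27.1 mm at 120 N, and the tab had not shifted in the wrist view since the grasp. The wrist force of about 1.5 N matches the tray's weight.
- **Height and level:** the underside should be about 100 mm above the bench. The tool was level to about 0.1°; the tray's own level was judged only from the unmoved tab.
- **Centring:** the tool was within 1–2 mm of the target set from the pad's measured centre. The scene camera's rim centre read about 6 mm off in y, but the arm hid one end of the tray; corrected for that, it agrees to a few millimetres. The top camera could not measure the tray because the arm blocked it.
- **Surroundings:** in the last picture viewed, the grey trays and cut glass were still in the cradle. The bottle, nail dish, foil roll and glass box looked undisturbed.

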